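# Turn over the marker of the filled tray

### The job

The blocks in the filled tray have been filed, so turn its marker over: with the fingertips push the paddle of the marker that stands on the robot's side of the filled tray up and right over its hinge until it lies fully down on the other side, its bar face up. Push only: do not lift, tip or shove the marker's foot out of place, do not pinch the paddle, and leave the empty tray's marker and everything else as they are.

Things in the scene. Friction and masses are not known exactly. Their poses are not given: they have to be found in the camera images.
- marker_full: marker stand on the robot's side of the filled tray; loose, about 1.5 kg. Dark steel foot 170 (x) x 70 x 12 mm, central post 18 x 30 mm carrying a hinge. Origin: centre of the foot's underside, straight below the hinge; z up; x: the way the paddle has to swing (roughly away from the robot)
- paddle_full (a joint): hinge angle of the paddle at the filled tray, rad. 0: level on the foot's -x side, disc face up; pi/2: upright; pi (its stop): turned right over, level on the +x side, bar face up. A friction hinge (0.04 N m): the paddle stays wherever it is left and must be pushed all the way; about 1 N at the free edge moves it
- hinge_full (a point): middle of the hinge line at the filled tray, 85 mm above the bench: a barrel 12 mm thick, 56 mm long, along the stand's y axis. A rest 50 mm long (x) and 30 mm wide lies just under it
- edge_full (a point): middle of the free edge of the paddle at the filled tray, mid-thickness; turns with it. Paddle: aluminium plate 4 mm thick, 50 mm wide, from 8 to 88 mm off the hinge line; on one face a black disc 36 mm across, on the other a black bar 42 x 12 mm parallel to the hinge, each 1.5 mm proud. Below its free end, when level, is only the foot, 71 mm lower
- tray_full: open steel tray, fixed, 90 (x) x 180 (y) x 35 mm high, walls 3 mm; origin under its centre; two brass blocks lie in it
- marker_empty: marker stand on the robot's side of the empty tray; loose, about 1.5 kg. Dark steel foot 170 (x) x 70 x 12 mm, central post 18 x 30 mm carrying a hinge. Origin: centre of the foot's underside, straight below the hinge; z up; x: the way the paddle has to swing (roughly away from the robot)
- paddle_empty (a joint): hinge angle of the paddle at the empty tray, rad. 0: level on the foot's -x side, disc face up; pi/2: upright; pi (its stop): turned right over, level on the +x side, bar face up. A friction hinge (0.04 N m): the paddle stays wherever it is left and must be pushed all the way; about 1 N at the free edge moves it
- hinge_empty (a point): middle of the hinge line at the empty tray, 85 mm above the bench: a barrel 12 mm thick, 56 mm long, along the stand's y axis. A rest 50 mm long (x) and 30 mm wide lies just under it
- edge_empty (a point): middle of the free edge of the paddle at the empty tray, mid-thickness; turns with it. Paddle: aluminium plate 4 mm thick, 50 mm wide, from 8 to 88 mm off the hinge line; on one face a black disc 36 mm across, on the other a black bar 42 x 12 mm parallel to the hinge, each 1.5 mm proud. Below its free end, when level, is only the foot, 71 mm lower
- tray_empty: open steel tray, fixed, 90 (x) x 180 (y) x 35 mm high, walls 3 mm; origin under its centre; nothing in it
- block0_c (a point): centre of one of the two filed brass blocks, 55 x 35 x 35 mm, 0.5 kg, lying loose in the filled tray; not to be moved
- block1_c (a point): centre of one of the two filed brass blocks, 55 x 35 x 35 mm, 0.5 kg, lying loose in the filled tray; not to be moved
- file_c (a point): middle of a loose hand file 280 mm long (wooden handle 24 mm thick, blade 8 mm thick), lying on the bench to one side; not to be moved
- oil_c (a point): middle (65 mm up) of a loose oil bottle, 56 mm wide and 130 mm high, standing to one side; not to be moved
There are look-alikes about, which are no part of the job. What is shaped like the marker_full but blue or turquoise is not meant.

How it is judged:
By the outcome, as a careful person would: the job done as asked, in the order asked, and still so for the second after the job is handed in, with the robot touching nothing.
It also fails if it takes over 42 s, if anything falls off the work surface, if the arm or the gripper's body presses on something with over 40 N, if the wrist force passes 120 N, or if a joint passes its speed limit or range.

### The arm

A 6-joint arm with a two-finger parallel gripper is mounted at the origin on the work surface. World frame = base frame: x ahead of the robot, y to its left, z up, the work surface at z = 0. Lengths are in m, angles in rad, forces in N, time in s.
With the tool pointing down it reaches from about 0.375 to 0.9 m from the base axis. Payload 3.1 kg.
Tool frame: the origin (TCP) lies between the finger pads; the fingertips stand 17 mm ahead of it and the grasp point (between the pads) lies 2 mm behind it; z points along the fingers, y is the line along which they close (so a half turn about z gives the same grasp; the last joint's range is limited). The gripper opens to 85 mm and grips with 20 to 120 N. Pads are 22 mm wide; open, the fingers measure 114 mm over their backs; the gripper's body (76 mm by 85 mm) begins 54 mm behind the grasp point. The pads swing forward as they close: fully open they stand 13 mm farther back than shut.
Start: joints at [-1.347, 0.527, 1.433, -0, 1.181, -0.178], TCP at [0.245, -0.575, 0.248] pointing down, gripper open.
Joint ranges: [-3.08, 3.08], [-0.75, 2.2], [0.22, 2.44], [-1.43, 4.57], [0, 2.65], [-2.85, 2.85]. Speed limits (rad/s): [2.79, 2.79, 3.14, 3.14, 3.14, 3.14].

### API

Orientations are given as a unit quaternion [x, y, z, w].
In Python, from station import sense, vision, order gives the robot as it stands.
- The arm moves only by the shell command python3 -m crank 'ROWS' [OPENING] [FORCE]. ROWS is JSON, a list of rows, each an object with "dp": the shift along the world's x, y, z in units of 30 mm (1.0 is 30 mm), a list of three; "angular": the turn, a rotation vector about the world's x, y, z in degrees, a list of three. In form: [{"dp": [dx, dy, dz], "angular": [ax, ay, az]}, ...]. A call has 1 to 20 rows; each row shifts and turns the commanded pose from where the row before left it; what a row does not reach is not made up. A row lasts 1/10 s, in which the tool goes at most 50 mm and 8.59 degrees, less where a joint would pass 70% of its speed; a pose out of reach is approached as far as the arm can. A call is refused whole if a number of a shift passes 1 or a number of a turn 8.59, either way. A call with a gripper value outside its range is refused whole. OPENING is the closure, from 0 (fully open) to 1 (shut), set as the call begins (- or left out, the last holds). The fingers move at their own pace and stop on an object; FORCE is the grip in N (left out, the last holds). Time passes only in rows, so rows that do not move let the fingers close. It gives the time, the measured TCP pose, the force, the opening and the grip force at its end, in the units of the state.
- sense(): the state, without advancing time (a new reading comes with each control period).
- vision.snapshot(name): name is "side" or "top"; returns a dict with "image" (480x640x3 uint8, blue, green, red), "range_z" (480x640 float32, m along the optical axis (not along the pixel's ray), 0 where there is no reading), "mtx" (3x3 intrinsics, pixels), "dist" ([k1, k2, p1, p2, k3] as OpenCV has them; the pictures are not rectified), "pose" (4x4, takes a point from camera to world coordinates). Camera axes: x right, y down, z forward; pixel columns grow to the right and rows downward; lengths in m; the calibration is good to about 2 mm. A picture is of the moment at which its call begins.
- order.sign_off(): hands the job in; it is judged then, once.
The state is a dict: "t": time; "q": joint angles; "qd": joint speeds; "tau": joint torques, N m; "tcp_pos": TCP position; "tool_rot": TCP orientation; "force": force on the tool from outside, world axes, zero at the start; "ft_torque": the same for the moment, N m; "finger_gap": opening from 0.0 (shut) to 1.0 (fully open); "gripper_force": force on a finger pad.
Only numpy, scipy, OpenCV 4.12 (cv2) and the standard library are available. Lean on these libraries where they do the work, as an engineer would, in place of code of your own. Each camera call takes 0.05 s, during which the arm holds its last target. There are 200 camera calls.

## Working session

There is one attempt and no reset: what is moved stays moved. The work goes in short steps, Python scripts to look and compute and a shell command to move; the robot and the scene stay as the last step left them, time stands still between calls to the robot, and variables do not carry over. Pictures are saved under pics/ and viewed, at most 10 in all, crops included, and the job is handed in when it is done.

```bash
mkdir -p pics; cat > h.py <<'E'
import numpy as np, cv2
from station import sense, vision, order
def pts(s):
    h,w=s["range_z"].shape
    u,v=np.meshgrid(np.arange(w),np.arange(h))
    n=cv2.undistortPoints(np.stack([u,v],-1).reshape(-1,1,2).astype(np.float64),s["mtx"],s["dist"]).reshape(h,w,2)
    z=s["range_z"][...,None].astype(float)
    c=np.concatenate([n*z,z],-1)
    P=c@s["pose"][:3,:3].T+s["pose"][:3,3]
    P[s["range_z"]==0]=np.nan
    return P
E
python3 - <<'E'
from h import *
for n in("side","top"):
    s=vision.snapshot(n); cv2.imwrite(f"pics/{n}0.png",s["image"]); np.savez(f"{n}0.npz",**s); print(n,s["pose"].round(3).tolist(),s["mtx"].round(1).tolist())
print(sense())
E
```

```text
side [[0.718, -0.459, 0.524, -0.365], [-0.696, -0.496, 0.519, -0.906], [0.022, -0.737, -0.675, 1.269], [0.0, 0.0, 0.0, 1.0]] [[611.6, 0.0, 312.3], [0.0, 611.6, 246.1], [0.0, 0.0, 1.0]]
top [[-0.007, -0.985, 0.174, 0.292], [-1.0, 0.007, 0.002, -0.011], [-0.003, -0.174, -0.985, 1.39], [0.0, 0.0, 0.0, 1.0]] [[618.2, 0.0, 320.6], [0.0, 618.2, 236.5], [0.0, 0.0, 1.0]]
{'t': 0.1, 'q': array([-1.34649776e+00,  5.28405330e-01,  1.43377285e+00,  6.58204790e-06,
        1.18141628e+00, -1.78500863e-01]), 'qd': array([ 0.00017023, -0.00135324, -0.00270401, -0.00030055,  0.00071826,
        0.00100634]), 'tau': array([-9.05832603e-04, -4.43302810e+01, -1.78586769e+01, -3.47016467e-04,
        3.92229980e-03,  7.52026153e-06]), 'tcp_pos': array([ 0.24488641, -0.57435898,  0.24741213]), 'tool_rot': array([ 9.79787297e-01,  2.00039624e-01, -1.98748917e-05, -1.00070969e-03]), 'force': array([-0.79062927, -0.00106337,  0.46376924]), 'ft_torque': array([0.05154484, 0.00901882, 0.02545049]), 'gripper_force': 0.0, 'finger_gap': 1.0027400685280528}
```

View pics/top0.png

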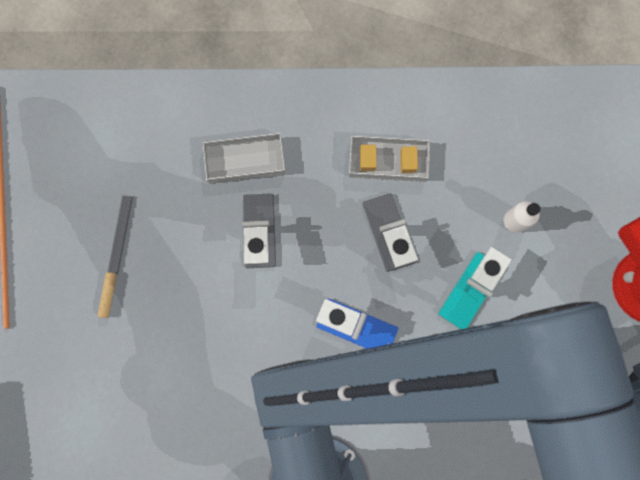

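View pics/side0.png

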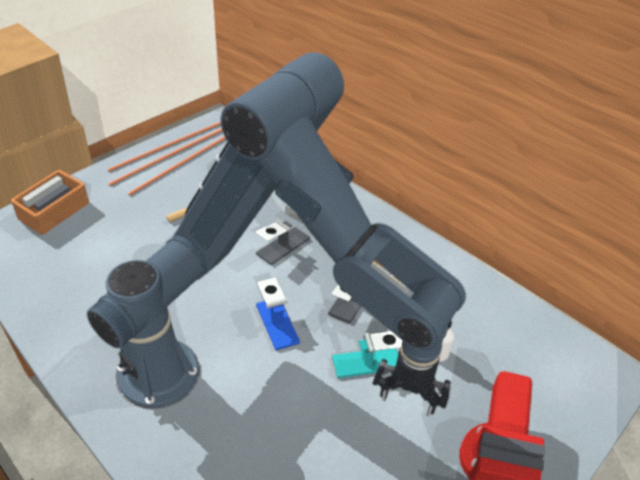

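The top view shows four candidates:
- dark marker at (391,232), disc (401,247), below the tray with brass blocks at (389,158)
- dark marker at (258,231), below the empty tray at (244,158)
- blue marker at (357,323)
- turquoise marker at (475,288)

I choose the dark one at (391,232). In the side view the arm partly hides it, at about (345,300).

```bash
cat > m.py <<'E'
from h import *
def paddle(s,u0,u1,v0,v1):
    P=pts(s); im=s["image"].astype(int)
    R=np.zeros(P.shape[:2],bool); R[v0:v1,u0:u1]=1
    return P,im,R
def rect(X):
    (c,wh,a)=cv2.minAreaRect(X[:,:2].astype(np.float32)*1000); 
    return np.round(cv2.boxPoints((c,wh,a))/1000,4).tolist(), np.round(c,1), np.round(wh,1)
E
python3 - <<'E'
from m import *
s=dict(np.load("top0.npz"))
P,im,R=paddle(s,355,430,188,280)
z=P[...,2]
w=R&(z>0.075)&(z<0.105); X=P[w]; print("high",len(X),np.median(X[:,2]),rect(X))
wh=w&(im.min(-1)>190); X=P[wh]; print("white",len(X),np.median(X[:,2]),rect(X))
d=w&(im.max(-1)<80); X=P[d]; print("disc",len(X),np.median(X,0),X.mean(0))
f=R&(z>0.006)&(z<0.02)&(im.max(-1)<100); X=P[f]; print("foot",len(X),np.median(X[:,2]),rect(X))
for n,b in dict(tray=(340,440,130,188),blue=(310,402,292,352),turq=(435,515,245,332),bottle=(495,545,195,235)).items():
    P,im,R=paddle(s,*b); X=P[R&(P[...,2]>0.008)]; print(n,X.min(0).round(3),X.max(0).round(3))
cv2.imwrite("pics/crop.png",cv2.resize(s["image"][180:290,340:450],None,fx=5,fy=5,interpolation=cv2.INTER_CUBIC))
E
```

```text
high 1141 0.09042257141693111 ([[0.4551999866962433, -0.16050000488758087], [0.47130000591278076, -0.2142000049352646], [0.5795999765396118, -0.1818999946117401], [0.5634999871253967, -0.12809999287128448]], array([ 517.4, -171.2]), array([113. ,  56.1]))
white 567 0.09057412346210914 ([[0.4575999975204468, -0.16519999504089355], [0.4724000096321106, -0.2117999941110611], [0.5468000173568726, -0.1881999969482422], [0.5321000218391418, -0.14159999787807465]], array([ 502.2, -176.7]), array([78.1, 48.9]))
disc 164 [ 0.50031649 -0.17717672  0.09261725] [ 0.50005115 -0.17761515  0.09259478]
foot 182 0.011677504615396295 ([[0.4571000039577484, -0.15680000185966492], [0.47519999742507935, -0.21770000457763672], [0.6047999858856201, -0.17919999361038208], [0.5867999792098999, -0.11829999834299088]], array([ 531., -168.]), array([135.3,  63.5]))
tray [ 0.656 -0.28   0.008] [ 0.789 -0.055  0.046]
blue [ 0.285 -0.176  0.008] [0.398 0.012 0.66 ]
turq [ 0.305 -0.419  0.008] [ 0.511 -0.157  0.808]
bottle [ 0.544 -0.506  0.008] [ 0.625 -0.423  0.136]
```

View pics/crop.png

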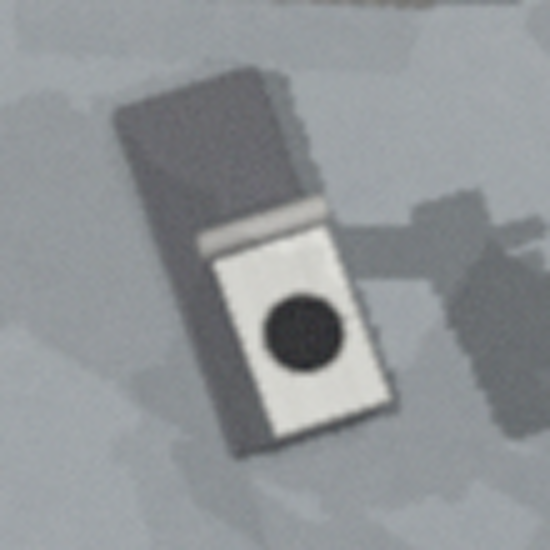

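The crop confirms the dark marker: disc at crop (303,332), barrel at (262,228), and the dark foot runs up-left towards the filled tray. I estimate the hinge at (0.546, -0.163), the edge at (0.463, -0.189) and the stand yaw at about 17.6°. Next I close the fingers and go to a tilted pre-pose behind the edge.

```bash
python3 -m crank '[{"dp":[0.4,0.9,0],"angular":[0,0,-5.4]},{"dp":[0.4,0.9,0],"angular":[0,0,0]},{"dp":[0.4,0.9,0],"angular":[0,0,0]},{"dp":[0.4,0.9,0],"angular":[1.7,-5.35,0]},{"dp":[0.4,0.9,0],"angular":[1.7,-5.35,0]},{"dp":[0.4,0.9,0],"angular":[1.7,-5.35,0]},{"dp":[0.4,0.9,0],"angular":[1.7,-5.35,0]},{"dp":[0.4,0.9,0],"angular":[1.7,-5.35,0]},{"dp":[0.4,0.9,0],"angular":[1.7,-5.35,0]},{"dp":[0.4,0.9,0],"angular":[1.7,-5.35,0]},{"dp":[0.4,0.9,-0.2],"angular":[1.7,-5.35,0]},{"dp":[0.4,0.9,-0.3],"angular":[0,0,0]},{"dp":[0.4,0.9,-0.3],"angular":[0,0,0]},{"dp":[0.4,0.6,-0.3],"angular":[0,0,0]},{"dp":[0,0,0],"angular":[0,0,0]},{"dp":[0,0,0],"angular":[0,0,0]},{"dp":[0,0,0],"angular":[0,0,0]}]' 1 20
python3 - <<'E'
from m import *
from scipy.spatial.transform import Rotation as Ro
st=sense(); print(st["q"].round(3),st["tcp_pos"].round(4)); print(Ro.from_quat(st["tool_rot"]).as_matrix().round(3))
s=dict(np.load("top0.npz"))
P,im,R=paddle(s,355,430,188,280); w=R&(P[...,2]>.075)&(P[...,2]<.105)&(im.min(-1)>190); X=P[w]
A=np.c_[X[:,:2]-X[:,:2].mean(0),np.ones(len(X))]; print(np.linalg.lstsq(A,X[:,2],rcond=None)[0])
for n in("side","top"):
    s=vision.snapshot(n); np.savez(f"{n}1.npz",**s); cv2.imwrite(f"pics/{n}1.png",s["image"])
E
```

```text
t: 1.8
tcp_pos: [0.4132, -0.2076, 0.2155]
tool_rot: [0.913, 0.142, 0.378, -0.057]
force: [-0.3, -0.5, -0.5]
finger_gap: -0.002
gripper_force: 0.0
[-1.194  0.419  2.213  1.167  0.872 -0.887] [ 0.4132 -0.2076  0.2155]
[[ 0.675  0.303  0.673]
 [ 0.216 -0.953  0.212]
 [ 0.706  0.003 -0.708]]
[-0.0778843  -0.0326824   0.09082769]
```

```bash
python3 - <<'E'
from m import *
a=cv2.imread("pics/side1.png")[150:450,150:550]; b=cv2.imread("pics/top1.png")[120:420,250:550]
cv2.imwrite("pics/c1.png",np.hstack([a,b]))
E
```

```text
(no output)
```

View pics/c1.png

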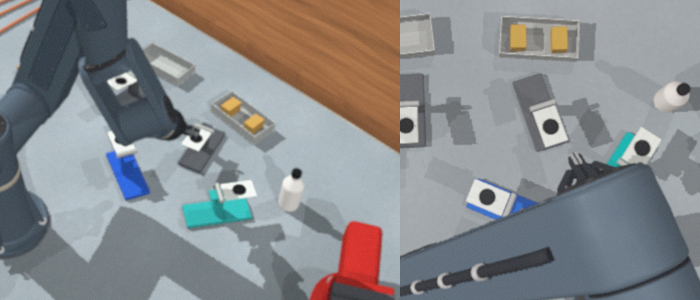

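```bash
python3 - <<'E'
from m import *
X=np.vstack([pts(dict(np.load(f"{n}1.npz"))).reshape(-1,3) for n in("side","top")])
X=X[np.isfinite(X).all(1)]
k=(X[:,0]>.15)&(X[:,0]<.5)&(X[:,1]>-.45)&(X[:,1]<.15)&(X[:,2]>.12); X=X[k]
c=np.floor(X[:,:2]/.05).astype(int)
for i in range(3,10): print(i*.05, *[f"{np.percentile(X[(c==[i,j]).all(1)][:,2],2):.2f}/{X[(c==[i,j]).all(1)][:,2].max():.2f}" if (c==[i,j]).all(1).sum()>3 else "--" for j in range(-9,3)])
X=pts(dict(np.load("top0.npz")))[292:352,310:402].reshape(-1,3); m=(X[:,2]>.06)&(X[:,2]<.12); print("blue paddle",X[m].min(0).round(3),X[m].max(0).round(3))
X=pts(dict(np.load("top0.npz")))[245:332,435:515].reshape(-1,3); m=(X[:,2]>.06)&(X[:,2]<.12); print("turq paddle",X[m].min(0).round(3),X[m].max(0).round(3))
E
```

```text
0.15000000000000002 -- -- -- 0.38/0.82 0.43/0.86 0.51/0.86 0.51/0.85 -- 0.29/0.64 0.26/0.57 0.33/0.48 0.29/0.42
0.2 -- -- 0.40/0.50 0.37/0.58 0.43/0.86 0.70/0.86 0.81/0.86 0.44/0.81 0.34/0.75 0.27/0.64 0.38/0.53 0.29/0.41
0.25 -- -- 0.41/0.46 0.30/0.52 0.50/0.84 0.72/0.86 0.83/0.86 0.74/0.85 0.60/0.76 0.30/0.64 0.29/0.52 --
0.30000000000000004 -- -- -- 0.28/0.35 0.33/0.34 0.74/0.86 0.69/0.86 0.70/0.85 0.55/0.75 -- -- --
0.35000000000000003 -- -- -- 0.24/0.33 0.23/0.33 0.24/0.28 -- -- -- -- -- --
0.4 -- -- -- 0.25/0.26 0.21/0.26 0.21/0.24 -- -- -- -- -- --
0.45 -- -- -- -- -- -- -- -- -- -- -- --
blue paddle [ 0.307 -0.115  0.068] [0.39  0.002 0.096]
turq paddle [ 0.384 -0.412  0.061] [ 0.498 -0.315  0.098]
```

```bash
cat > plan.py <<'E'
from h import *
H=np.array([.5465,-.1628,.085]); yaw=np.radians(17.6); U=np.array([np.cos(yaw),np.sin(yaw),0]); Z=np.array([0,0,1.])
def tcp(C,phi):   # C=(s,z rel hinge) front corner -> world TCP
    zt=np.array([np.sin(phi),-np.cos(phi)]); xt=np.array([np.cos(phi),np.sin(phi)])
    p=np.array(C)-.017*zt-.011*xt
    return H+p[0]*U+p[1]*Z
def at(th,phid,over=0):
    th=np.radians(th); phi=np.radians(phid); d=np.array([-np.cos(th),np.sin(th)]); n=np.array([-np.sin(th),-np.cos(th)])
    zt=np.array([np.sin(phi),-np.cos(phi)])
    if th<np.pi/4: C=.088*d+.002*n+.018*zt
    else: C=(.07+.010*(th-np.pi/4)/(.75*np.pi))*d+(.002-over)*n
    return tcp(C,phi)
E
python3 - <<'E'
from plan import *
f=np.radians(45)
W=[("now",sense()["tcp_pos"],45),("back",tcp((-.135,-.020),f),45),("under",tcp((-.075,-.020),f),45)]
phi={90:45,105:36,120:27,135:18,150:9,165:0,180:0}
for th in range(15,181,15): W.append((th,at(th,phi.get(th,45)),phi.get(th,45)))
for a,b in zip(W,W[1:]): print(b[0],b[2],b[1].round(4),((b[1]-a[1])/.03).round(2))
E
```

```text
back 45 [ 0.3989 -0.2096  0.0692] [-0.47 -0.07 -4.88]
under 45 [ 0.4561 -0.1915  0.0692] [1.91 0.6  0.  ]
15 45 [ 0.4582 -0.1908  0.0974] [0.07 0.02 0.94]
30 45 [ 0.4662 -0.1883  0.1188] [0.26 0.08 0.71]
45 45 [ 0.4791 -0.1842  0.1373] [0.43 0.14 0.62]
60 45 [ 0.4921 -0.1801  0.1498] [0.43 0.14 0.42]
75 45 [ 0.508  -0.175   0.1585] [0.53 0.17 0.29]
90 45 [ 0.5257 -0.1694  0.1626] [0.59 0.19 0.14]
105 36 [ 0.545  -0.1633  0.1647] [0.64 0.2  0.07]
120 27 [ 0.5642 -0.1572  0.1616] [ 0.64  0.2  -0.1 ]
135 18 [ 0.5818 -0.1516  0.1534] [ 0.59  0.19 -0.27]
150 9 [ 0.5969 -0.1468  0.1407] [ 0.5   0.16 -0.42]
165 0 [ 0.6082 -0.1432  0.1243] [ 0.38  0.12 -0.54]
180 0 [ 0.6123 -0.1419  0.104 ] [ 0.14  0.04 -0.68]
```

```bash
python3 -m crank '[{"dp":[-0.08,0,-0.7],"angular":[0,0,0]},{"dp":[-0.08,0,-0.7],"angular":[0,0,0]},{"dp":[-0.08,0,-0.7],"angular":[0,0,0]},{"dp":[-0.08,0,-0.7],"angular":[0,0,0]},{"dp":[-0.08,0,-0.7],"angular":[0,0,0]},{"dp":[-0.07,-0.07,-0.7],"angular":[0,0,0]},{"dp":[0,0,-0.68],"angular":[0,0,0]},{"dp":[0,0,0],"angular":[0,0,0]},{"dp":[0,0,0],"angular":[0,0,0]}]' 1 20
python3 - <<'E'
from m import *
print(sense()["q"].round(2))
s=vision.snapshot("side"); t=vision.snapshot("top"); np.savez("side2.npz",**s)
a=s["image"][200:350,270:430]; b=t["image"][180:330,340:500]
cv2.imwrite("pics/c2.png",cv2.resize(np.hstack([a,b]),None,fx=2.5,fy=2.5,interpolation=cv2.INTER_CUBIC))
E
```

```text
t: 2.8
tcp_pos: [0.3989, -0.2087, 0.069]
tool_rot: [0.913, 0.142, 0.378, -0.058]
force: [0.0, -0.4, -1.2]
finger_gap: -0.0
gripper_force: 0.0
[-1.24  0.87  2.3   1.63  0.79 -1.61]
```

View pics/c2.png

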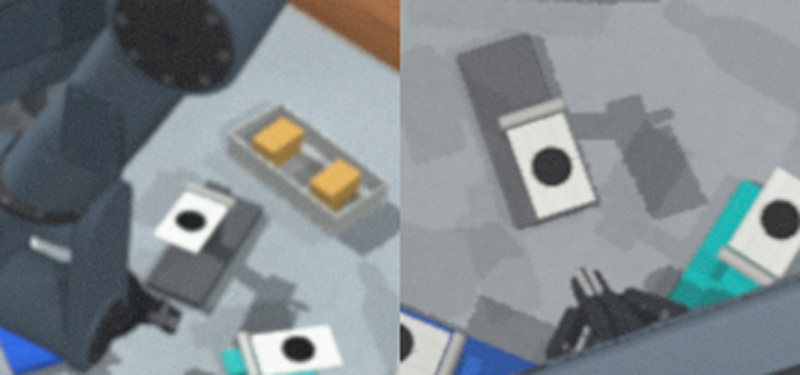

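The top crop shows the fingertips at crop (590,272), in line with the paddle's long axis and clear of the turquoise stand. The side crop shows the paddle at (190,220), unobstructed. I check it from the side depth as a second view, then go under.

```bash
python3 - <<'E'
from m import *
from plan import *
s=dict(np.load("side2.npz")); P,im,R=paddle(s,325,372,268,306)
w=R&(P[...,2]>.07)&(P[...,2]<.11)&(np.abs(P[...,0]-.5)<.06)&(np.abs(P[...,1]+.177)<.05)
X=P[w&(im.min(-1)>170)]; D=P[w&(im.max(-1)<80)]
r=(X-H); print("s range",np.percentile(r@U,[1,99]).round(3),"lat",np.percentile(r@np.cross(Z,U),[1,99]).round(3))
A=np.c_[r@U,np.ones(len(X))]; print("z fit",np.linalg.lstsq(A,X[:,2],rcond=None)[0].round(3)); print("disc",D.mean(0).round(4),(D-H).mean(0)@U)
E
python3 -m crank '[{"dp":[0.4,0.12,0],"angular":[0,0,0]},{"dp":[0.4,0.12,0],"angular":[0,0,0]},{"dp":[0.4,0.12,0],"angular":[0,0,0]},{"dp":[0.4,0.12,0],"angular":[0,0,0]},{"dp":[0.3,0.09,0],"angular":[0,0,0]},{"dp":[0,0,0],"angular":[0,0,0]},{"dp":[0,0,0],"angular":[0,0,0]}]' 1 20
```

```text
s range [-0.089  0.002] lat [-0.027  0.023]
z fit [-0.071  0.086]
disc [ 0.5    -0.1792  0.0906] -0.04931406441076495
t: 3.6
tcp_pos: [0.4559, -0.1909, 0.0694]
tool_rot: [0.913, 0.143, 0.378, -0.058]
force: [0.6, -0.1, -0.1]
finger_gap: -0.001
gripper_force: 0.0
```

```bash
python3 -m crank '[{"dp":[0.02,0,0.3],"angular":[0,0,0]},{"dp":[0.02,0.01,0.32],"angular":[0,0,0]},{"dp":[0.03,0.01,0.32],"angular":[0,0,0]},{"dp":[0.07,0.02,0.24],"angular":[0,0,0]},{"dp":[0.09,0.03,0.24],"angular":[0,0,0]},{"dp":[0.1,0.03,0.23],"angular":[0,0,0]},{"dp":[0.13,0.04,0.22],"angular":[0,0,0]},{"dp":[0.15,0.05,0.2],"angular":[0,0,0]},{"dp":[0.15,0.05,0.2],"angular":[0,0,0]},{"dp":[0,0,0],"angular":[0,0,0]}]' 1 20
python3 - <<'E'
from m import *
s=vision.snapshot("side"); t=vision.snapshot("top")
a=s["image"][200:350,270:430]; b=t["image"][180:330,340:500]
cv2.imwrite("pics/c3.png",cv2.resize(np.hstack([a,b]),None,fx=2.5,fy=2.5,interpolation=cv2.INTER_CUBIC))
E
```

```text
t: 4.6
tcp_pos: [0.4785, -0.1839, 0.1376]
tool_rot: [0.913, 0.142, 0.378, -0.058]
force: [-0.3, -0.3, 0.8]
finger_gap: 0.0
gripper_force: 0.0
```

View pics/c3.png

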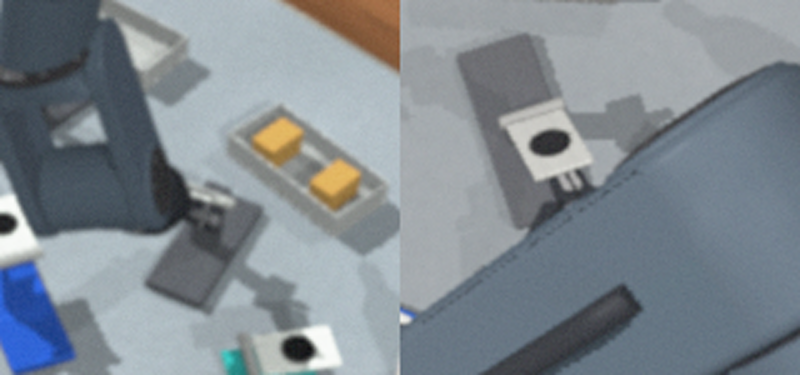

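The top crop shows the paddle at about 45°, disc at (550,142), with the fingertips under its edge and the foot unmoved. I continue over the top.

```bash
python3 -m crank '[{"dp":[0.21,0.07,0.21],"angular":[0,0,0]},{"dp":[0.22,0.07,0.21],"angular":[0,0,0]},{"dp":[0.26,0.08,0.15],"angular":[0,0,0]},{"dp":[0.27,0.09,0.14],"angular":[0,0,0]},{"dp":[0.3,0.1,0.08],"angular":[0,0,0]},{"dp":[0.3,0.1,0.06],"angular":[0,0,0]},{"dp":[0.32,0.1,0.04],"angular":[-1.36,4.29,0]},{"dp":[0.32,0.1,0.03],"angular":[-1.36,4.29,0]},{"dp":[0.32,0.1,-0.05],"angular":[-1.36,4.29,0]},{"dp":[0.32,0.1,-0.05],"angular":[-1.36,4.29,0]},{"dp":[0,0,0],"angular":[0,0,0]}]' 1 20
python3 - <<'E'
from m import *
print(sense()["q"].round(2))
s=vision.snapshot("side"); t=vision.snapshot("top")
a=s["image"][200:350,270:430]; b=t["image"][150:300,340:500]
cv2.imwrite("pics/c4.png",cv2.resize(np.hstack([a,b]),None,fx=2.5,fy=2.5,interpolation=cv2.INTER_CUBIC))
E
```

```text
t: 5.8
tcp_pos: [0.5634, -0.1562, 0.1623]
tool_rot: [0.958, 0.152, 0.24, -0.038]
force: [-0.3, -0.1, -0.1]
finger_gap: 0.002
gripper_force: 0.0
[-0.66  0.53  1.9   0.81  0.57 -0.06]
```

View pics/c4.png

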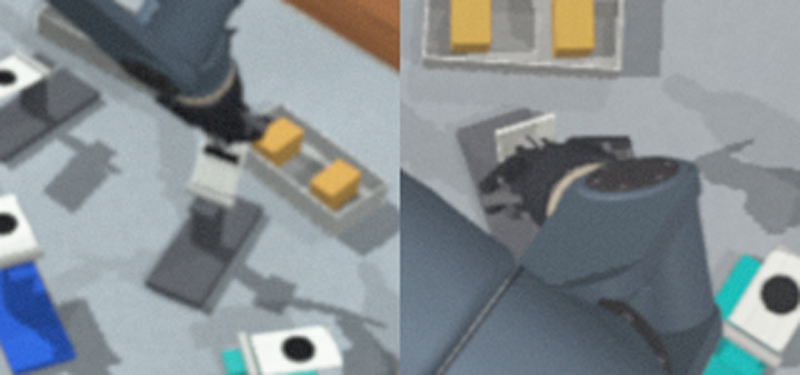

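The side crop shows the paddle past upright at (217,170), its bar face now turned towards the camera, and the foot in place. I push on down to the stop.

```bash
python3 -m crank '[{"dp":[0.3,0.09,-0.13],"angular":[-1.36,4.29,0]},{"dp":[0.3,0.09,-0.14],"angular":[-1.36,4.29,0]},{"dp":[0.25,0.08,-0.21],"angular":[-1.36,4.29,0]},{"dp":[0.25,0.08,-0.21],"angular":[-1.36,4.29,0]},{"dp":[0.19,0.06,-0.27],"angular":[-1.36,4.29,0]},{"dp":[0.19,0.06,-0.27],"angular":[-1.36,4.29,0]},{"dp":[0.07,0.02,-0.22],"angular":[0,0,0]},{"dp":[0.07,0.02,-0.23],"angular":[0,0,0]},{"dp":[0,0,-0.15],"angular":[0,0,0]},{"dp":[0,0,0],"angular":[0,0,0]},{"dp":[0,0,0],"angular":[0,0,0]}]' 1 20
python3 -m crank '[{"dp":[0,0,-0.1],"angular":[0,0,0]},{"dp":[0,0,0],"angular":[0,0,0]}]' 1 20
```

```text
t: 7.0
tcp_pos: [0.6088, -0.1418, 0.1065]
tool_rot: [0.988, 0.153, 0.009, -0.004]
force: [-0.3, 0.5, 0.4]
finger_gap: -0.005
gripper_force: 0.0
t: 7.2
tcp_pos: [0.6098, -0.1419, 0.1042]
tool_rot: [0.988, 0.154, 0.009, -0.003]
force: [-0.9, -0.4, 1.4]
finger_gap: 0.001
gripper_force: 0.6
```

Nearly there. I step on in small steps until the force shows the stop.

```bash
for i in 1; do python3 -m crank '[{"dp":[0,0,-0.05],"angular":[0,0,0]},{"dp":[0,0,0],"angular":[0,0,0]}]' 1 20 | grep -E "tcp|force:"; done
python3 -m crank '[{"dp":[0,0,-0.05],"angular":[0,0,0]},{"dp":[0,0,0],"angular":[0,0,0]}]' 1 20 | grep -E "tcp|force:"
python3 - <<'E'
from m import *
from plan import *
s=vision.snapshot("side"); P=pts(s)
cv2.imwrite("pics/c5.png",cv2.resize(s["image"][180:350,270:430],None,fx=3.5,fy=3.5,interpolation=cv2.INTER_CUBIC))
E
```

```text
tcp_pos: [0.6098, -0.1419, 0.1039]
force: [-4.0, -0.6, 9.1]
gripper_force: 4.6
tcp_pos: [0.6098, -0.1419, 0.1037]
force: [-4.8, -0.3, 15.3]
gripper_force: 7.9
```

View pics/c5.png

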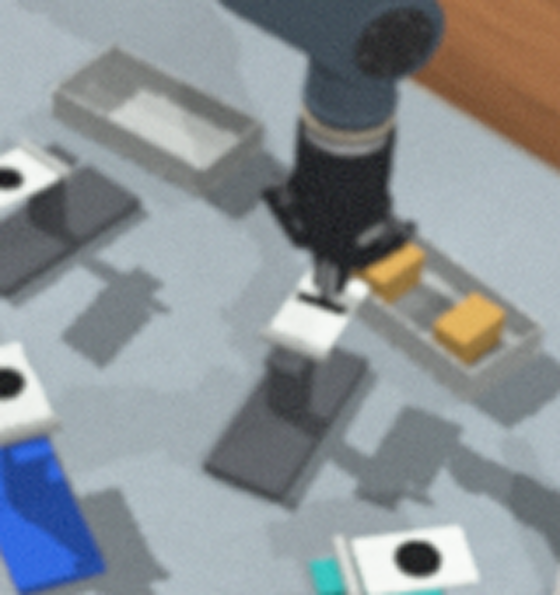

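Force rises sharply at TCP height 0.104, exactly where the stop was predicted. The side view shows the paddle level with its bar up at (320,302). I lift straight off and check.

```bash
python3 -m crank '[{"dp":[0,0,0.2],"angular":[0,0,0]},{"dp":[0,0,0.5],"angular":[0,0,0]},{"dp":[0,0,1],"angular":[0,0,0]},{"dp":[0,0,1],"angular":[0,0,0]},{"dp":[0,0,1],"angular":[0,0,0]},{"dp":[0,-0.5,1],"angular":[0,0,0]},{"dp":[-0.5,-1,0.5],"angular":[0,0,0]},{"dp":[-1,-1,0],"angular":[0,0,0]},{"dp":[-1,-1,0],"angular":[0,0,0]},{"dp":[-1,-1,0],"angular":[0,0,0]},{"dp":[-1,-1,0],"angular":[0,0,0]},{"dp":[-1,-1,0],"angular":[0,0,0]},{"dp":[-0.5,-1,0],"angular":[0,0,0]},{"dp":[0,-1,0],"angular":[0,0,0]},{"dp":[0,-1,0],"angular":[0,0,0]},{"dp":[0,0,0],"angular":[0,0,0]},{"dp":[0,0,0],"angular":[0,0,0]}]' 1 20
python3 - <<'E'
from m import *
from plan import *
t=vision.snapshot("top"); P,im,R=paddle(t,355,430,170,280); z=P[...,2]
w=R&(z>.075)&(z<.11)&(im.min(-1)>170); r=P[w]-H
print("s",np.percentile(r@U,[1,50,99]).round(3),"zfit",np.linalg.lstsq(np.c_[r@U,np.ones(len(r))],P[w][:,2],rcond=None)[0].round(3))
a=dict(np.load("top0.npz"))["image"]
f=lambda i,b:cv2.minAreaRect(np.argwhere((i[b[0]:b[1],b[2]:b[3]].max(-1)<105)).astype(np.float32))
cv2.imwrite("pics/c6.png",np.hstack([a[120:360,180:560],t["image"][120:360,180:560]]))
E
```

```text
t: 9.35
tcp_pos: [0.4294, -0.4267, 0.2567]
tool_rot: [0.988, 0.153, 0.009, -0.004]
force: [-0.2, 0.4, -0.3]
finger_gap: 0.008
gripper_force: 0.0
s [-0.001  0.041  0.088] zfit [-0.023  0.088]
```

View pics/c6.png

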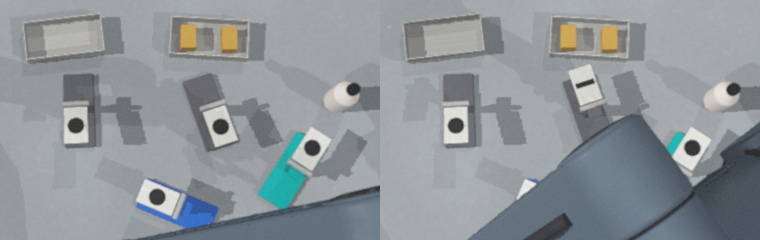

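The paddle lies level on the far side (s up to 0.088, z about 0.087), bar up at (586,86), with the marker and its surroundings unchanged. I hand it in.

```bash
python3 -c "
from station import order; print(order.sign_off())"
```

```text
the job is handed in; nothing more can be done
None
```

The filled tray's marker is turned right over onto its stop with the bar face up, pushed only with closed fingertips; I saw no shift of its foot or anything else in the last pictures (the arm hid part of the view), and I handed the job in at about 9.4 s.

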